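# Hold the cover over the stirrer housing for the screws

## Robot

A 6-joint arm with a two-finger parallel gripper is mounted at the origin on a cart in front of the work surface, level with it; the furniture and walls round the work are solid. World frame = base frame: x ahead of the robot, y to its left, z up, the work surface at z = 0. Lengths are in m, angles in rad, forces in N, time in s.
With the tool pointing down it reaches from about 0.35 to 0.925 m from the base axis. Payload 6.4 kg.
Tool frame: the origin (TCP) lies between the finger pads; the fingertips stand 14 mm ahead of it and the grasp point (between the pads) lies 5 mm behind it; z points along the fingers, y is the line along which they close (so a half turn about z gives the same grasp; the last joint's range is limited). The gripper opens to 85 mm and grips with 20 to 120 N. Pads are 22 mm wide; open, the fingers measure 114 mm over their backs; the gripper's body (76 mm by 85 mm) begins 54 mm behind the grasp point. The pads swing forward as they close: fully open they stand 13 mm farther back than shut.
Start: joints at [-1.512, 0.245, 1.558, -0, 1.339, -0.174], TCP at [0.15, -0.632, 0.245] pointing down, gripper open.
Joint ranges: [-3.13, 3.13], [-1.02, 2.26], [0.13, 2.54], [-0.95, 4.09], [0.21, 2.88], [-2.74, 2.74]. Speed limits (rad/s): [2.57, 2.57, 3.14, 3.14, 3.14, 3.14].

## Interface

Orientations are given as a unit quaternion [x, y, z, w].
In Python, from bench import manip gives the robot as it stands.
- The arm moves only by the tool servo_tool, never from a script. Its argument "plan" is a list of rows, each a list of 4 numbers: the shift along the tool's x, y, z in m, then the turn about the tool's z in rad. In form: [[tx, ty, tz, yaw], ...]. A call has exactly 8 rows; each row shifts and turns the commanded pose from where the row before left it, along the tool's axes as they then stand; what a row does not reach is not made up. A row lasts 1/12 s, in which the tool goes at most 41.7 mm and 7.16 degrees, less where a joint would pass 70% of its speed; a pose out of reach is approached as far as the arm can. A call is refused whole if a number of a shift passes 0.0417 or a number of a turn 0.125, either way. A call with a gripper value outside its range is refused whole. "hand" is the finger opening in m, from 0 to 0.0854, set as the call begins (left out, the last holds). The fingers move at their own pace and stop on an object; "squeeze" is the grip in N (left out, the last holds). Time passes only in rows, so rows that do not move let the fingers close, or fill a call up. It gives the time, the measured TCP pose, the force, the opening and the grip force at its end, in the units of the state.
- manip.get_obs(): the state, without advancing time (a new reading comes with each control period).
- manip.grab_frame(name): name is "scene" or "top" or "wrist"; returns a dict with "pixels" (400x640x3 uint8, blue, green, red), "fovy" (degrees; the focal length in pixels is half the picture's height over the tangent of half this angle, whatever the lens; pixels are square), "cx", "cy" (the principal point, pixels), "pose" (4x4, takes a point from camera to world coordinates). Camera axes: x right, y up, looking along -z (the intrinsics and any distortion apply to the point x, -y, -z); pixel columns grow to the right and rows downward; lengths in m; the calibration is good to about 2 mm. The wrist camera is an equidistant fisheye: a pixel r from the principal point sees the ray r / f radians off the axis. A picture is of the moment at which its call begins. There is no depth.
- manip.finish_job(): hands the job in; it is judged then, once.
Trained networks look in the newest picture that a camera, given by its name, has taken for a name from the list of things; names that differ only in an ending like _2 or _b are one class to them, and where a whole thing is asked for, a point or a joint stands for the part that bears it (a point fixed in the world has none). Each returns a list of dicts, best first, with "conf" (0 to 1); they miss things now and then, are a little off and sometimes report something else, mostly with a low value. They report only what shows in the picture. A call takes as long as a camera call.
- manip.spot_in(camera, label): "point" ([column, row] in pixels, amid what is visible of it).
- manip.trace(camera, label): "pixels" (400x640 bool, what is visible of it) and "point" ([column, row] in pixels, amid what is visible of it).
The state is a dict: "time": time; "joint_pos": joint angles; "dq": joint speeds; "effort": joint torques, N m; "tool_pos": TCP position; "tool_rot": TCP orientation; "contact_force": force on the tool from outside, world axes, zero at the start; "wrist_torque": the same for the moment, N m; "width": finger opening in m; "grip_force": force on a finger pad.
Only numpy, scipy, OpenCV 4.12 (cv2) and the standard library are available. Lean on these libraries where they do the work, as an engineer would, in place of code of your own. Each camera call takes 0.05 s, during which the arm holds its last target. There are 200 camera calls.

## Task

Slide the open round stirrer housing along the bench, without lifting or tipping it, until it stands inside the yellow tape ring. Then pick up its round cover plate by the handle and hold it level about a centimetre above the housing, not touching it, with its four holes lined up over the four threaded holes so that a colleague can put in the screws (any of the four ways round will do). Finish while still holding the cover still there, and leave the yellow-capped cup, the timer and the dropper bottle where they are.

Things in the scene. Friction and masses are not known exactly. Their poses are not given: they have to be found in the camera images.
- spot_center (a point): Centre, on the bench surface (z = 0), of the ring of yellow marking tape: flat, nothing to bump into, inner diameter 140 mm, outer diameter 156 mm. The housing stands inside it with 8 mm to spare all round.
- housing_center (a point): Open round aluminium stirrer housing, loose, about 0.5 kg (0.35 to 0.7), 124 mm outer diameter, 50 mm tall, wall 4 mm, open at the top, smooth outside. This point is on its axis, half-way up (25 mm above the bench); z is up. It slides under a light level push on its outer wall. It is too wide to be grasped across.
- housing_top (a point): On the housing's axis in the plane of its upper rim (50 mm above the bench). The tops of the four bosses inside, with their brass-lined threaded holes, are within 1 mm of this plane.
- cover_under (a point): Loose round cover plate, light grey, about 0.25 kg, 124 mm diameter, 5 mm thick, lying flat on the bench, handle up. This point is the centre of its underside; x runs along the handle, z is up. The mass centre is on this axis.
- cover_handle (a point): Middle of the bar of the cover's black bow handle, 36 mm above the cover's underside. The bar is 64 mm long (the cover's x axis), 12 mm wide and 12 mm high (30 to 42 mm above the underside), on two 12 mm square feet 52 mm apart (centres); 40 mm of free bar between them and 25 mm of free space between bar and plate. Grasp across its 12 mm width, along the cover's y.
- yellow_cup_center (a point): Bystander: white specimen cup with a yellow lid, 61 mm diameter, 67 mm tall; point half-way up its axis.
- timer_center (a point): Bystander: white lab timer lying flat, 60 x 62 x 17 mm; point at its centre.
- dropper_center (a point): Bystander: brown dropper bottle, 33 mm diameter, 102 mm tall; point half-way up its axis.
- thread0 (a point): Centre of the mouth of threaded hole 0 (5 mm, dark, in a brass insert) in the housing, 46 mm from its axis; the four are 90 degrees apart.
- thread1 (a point): Centre of the mouth of threaded hole 1 (5 mm, dark, in a brass insert) in the housing, 46 mm from its axis; the four are 90 degrees apart.
- thread2 (a point): Centre of the mouth of threaded hole 2 (5 mm, dark, in a brass insert) in the housing, 46 mm from its axis; the four are 90 degrees apart.
- thread3 (a point): Centre of the mouth of threaded hole 3 (5 mm, dark, in a brass insert) in the housing, 46 mm from its axis; the four are 90 degrees apart.
- hole0 (a point): Centre, at the underside, of screw hole 0 (10 mm, right through) in the cover, 46 mm from its axis, at 45 degrees from the handle direction (cover x).
- hole1 (a point): Centre, at the underside, of screw hole 1 (10 mm, right through) in the cover, 46 mm from its axis, at 135 degrees from the handle direction (cover x).
- hole2 (a point): Centre, at the underside, of screw hole 2 (10 mm, right through) in the cover, 46 mm from its axis, at 225 degrees from the handle direction (cover x).
- hole3 (a point): Centre, at the underside, of screw hole 3 (10 mm, right through) in the cover, 46 mm from its axis, at 315 degrees from the handle direction (cover x).

How it is judged:
By the outcome, as a careful person would: the job done as asked, in the order asked, and still so for the second after the job is handed in, while the arm keeps its last pose, push and grip.
It also fails if it takes over 64 s, if anything falls off the work surface, if the arm or the gripper's body presses on something with over 40 N, if the wrist force passes 120 N, or if a joint passes its speed limit or range.

## Working session

There is one attempt and no reset: what is moved stays moved. The work goes in short steps, Python scripts to look and compute and a tool call to move; the robot and the scene stay as the last step left them, time stands still between calls to the robot, and variables do not carry over. Pictures are saved under pics/ and viewed, at most 10 in all, crops included, and the job is handed in when it is done.

Besides the shell and the picture viewer there is one more tool, called after "Emit:" by a JSON object that holds its "fn" and its "kwargs", one argument or row to a line. servo_tool: Moves the arm, as the interface text tells. Its arguments: {"type":"object","properties":{"plan":{"type":"array"},"hand":{"type":"number"},"squeeze":{"type":"number"}},"required":["plan"]}

```bash
mkdir -p pics; cat > h.py <<'E'
import numpy as np, cv2
from bench import manip
def ray(fr,name,p):
    p=np.asarray(p,float).reshape(-1,2); f=200/np.tan(np.radians(fr["fovy"])/2)
    d=(p-[fr["cx"],fr["cy"]])/f
    if name=="wrist":
        r=np.linalg.norm(d,axis=1,keepdims=True)+1e-12; v=np.hstack([d/r*np.sin(r),np.cos(r)])
    else: v=np.hstack([d,np.ones((len(d),1))])
    v=v*[1,-1,-1]; T=np.array(fr["pose"]); return T[:3,3],v@T[:3,:3].T
def at(fr,name,p,z):
    o,v=ray(fr,name,p); return o+v*((z-o[2])/v[:,2])[:,None]
def grab(name,save=None):
    fr=manip.grab_frame(name)
    if save: cv2.imwrite("pics/"+save+".png",fr["pixels"])
    return fr
E
python3 - <<'E'
from h import *
np.set_printoptions(precision=4,suppress=True)
Z=dict(spot_center=0,housing_center=.025,housing_top=.05,cover_under=0,cover_handle=.036,yellow_cup_center=.0335,timer_center=.0085,dropper_center=.051,thread0=.05,hole0=.005)
for c in ("top","scene"):
    fr=grab(c,c+"0"); print(c,fr["fovy"],np.array(fr["pose"])[:3,3])
    for l,z in Z.items():
        for d in manip.spot_in(c,l)[:4]: print(l,round(d["conf"],2),np.round(d["point"],1),at(fr,c,d["point"],z)[0])
print(manip.get_obs())
E
```

```text
top 52.17016845225118 [0.4275 0.0028 1.2502]
spot_center 0.71 [310.7 227.9] [0.4613 0.0193 0.    ]
housing_center 0.56 [250.1 232.3] [0.4509 0.2004 0.025 ]
housing_top 0.86 [246.3 232.2] [0.4509 0.2075 0.05  ]
cover_under 0.89 [387.9 230.6] [ 0.4485 -0.2166  0.    ]
cover_handle 0.67 [391.5 230.9] [ 0.4468 -0.2209  0.036 ]
cover_handle 0.39 [248.3 234. ] [0.4457 0.204  0.036 ]
yellow_cup_center 0.69 [467.1 209.4] [ 0.5068 -0.4498  0.0335]
timer_center 0.72 [171.1 225.2] [0.4772 0.4423 0.0085]
dropper_center 0.44 [211.5 184. ] [0.5949 0.3093 0.051 ]
thread0 0.56 [249.3 235. ] [0.4425 0.1988 0.05  ]
thread0 0.41 [212.7 184.5] [0.5935 0.306  0.05  ]
hole0 0.61 [388.2 230.9] [ 0.4475 -0.2166  0.005 ]
hole0 0.34 [166.9 224.5] [0.4797 0.4563 0.005 ]
scene 45.62725348829847 [-0.1312  1.0959  0.7795]
spot_center 0.75 [325.1 218.4] [0.4633 0.0171 0.    ]
housing_center 0.64 [293.7 247.7] [0.4487 0.221  0.025 ]
cover_under 0.6 [362.1 185.2] [ 0.4526 -0.2298  0.    ]
cover_handle 0.57 [359.4 188.8] [ 0.4231 -0.1422  0.036 ]
yellow_cup_center 0.69 [369.9 148.9] [ 0.5233 -0.4527  0.0335]
yellow_c
[... 162 characters left out ...]
5]
dropper_center 0.85 [231.5 247.4] [0.5736 0.3267 0.051 ]
thread0 0.58 [296.6 245.9] [0.427  0.2396 0.05  ]
hole0 0.9 [361.  190.8] [ 0.4356 -0.1836  0.005 ]
hole0 0.31 [296.2 243.4] [0.4687 0.1771 0.005 ]
{'time': 1.1, 'joint_pos': array([-1.5121,  0.2451,  1.5578, -0.    ,  1.3387, -0.1741]), 'dq': array([ 0.0001, -0.0006,  0.0006,  0.0014,  0.0019, -0.0001]), 'effort': array([  0.    , -42.9519, -32.6426,  -0.0002,   0.0005,   0.    ]), 'tool_pos': array([ 0.1499, -0.6325,  0.2453]), 'tool_rot': array([ 0.9932,  0.1161, -0.    , -0.    ]), 'contact_force': array([-0.094 , -0.2373, -0.4638]), 'wrist_torque': array([0.0056, 0.0541, 0.0182]), 'grip_force': 0.0, 'width': 0.0853442478583076}
```

```bash
python3 -c "
import cv2
a=cv2.imread('pics/top0.png')[150:290,140:500];cv2.imwrite('pics/top0c.png',cv2.resize(a,None,fx=2.2,fy=2.2,interpolation=2))"
```

```text
(no output)
```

View pics/top0c.png

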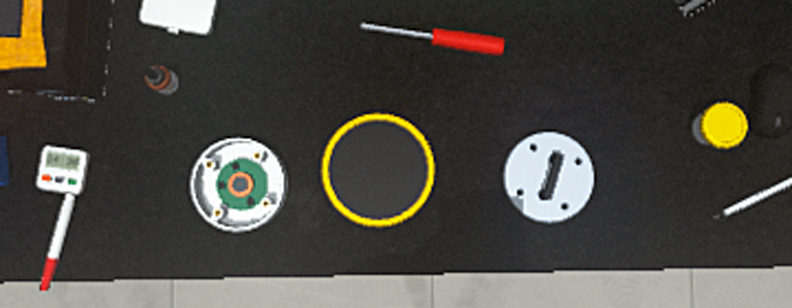

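View pics/scene0.png

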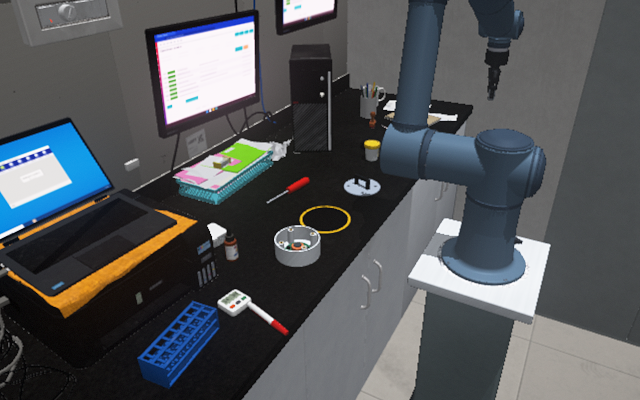

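The top view shows the ring at about (312,227), the housing at about (248,233) and the cover at about (389,230), handle roughly along world x. Next I'll fit these more exactly.

```bash
cat >> h.py <<'E'
def fit(fr,name,mask,z):
    """fit a circle (world) to the outline of a mask, at height z"""
    cs,_=cv2.findContours(mask.astype(np.uint8),cv2.RETR_EXTERNAL,cv2.CHAIN_APPROX_NONE)
    P=at(fr,name,max(cs,key=len)[:,0],z)[:,:2]
    for _ in range(3):
        A=np.c_[2*P,np.ones(len(P))]; s=np.linalg.lstsq(A,(P**2).sum(1),rcond=None)[0]
        r=np.sqrt(s[2]+s[:2]@s[:2]); e=abs(np.hypot(*(P-s[:2]).T)-r); P=P[e<=max(np.percentile(e,85),.001)]
    return s[:2],r,e.max()
def ring(fr,name):
    h=cv2.cvtColor(fr["pixels"],cv2.COLOR_BGR2HSV); m=cv2.inRange(h,(22,120,100),(36,255,255))
    n,l,st,c=cv2.connectedComponentsWithStats(m); k=1+np.argmax(st[1:,2]*st[1:,3]); return l==k
E
python3 - <<'E'
from h import *
np.set_printoptions(precision=4,suppress=True)
fr=grab("top")
print("ring",fit(fr,"top",ring(fr,"top"),0))
for l,z in (("spot_center",0),("housing_top",.05),("cover_under",.005),("dropper_center",.1),("yellow_cup_center",.067)):
    for d in manip.trace("top",l)[:1]: print(l,d["conf"],fit(fr,"top",d["pixels"],z))
E
```

```text
ring (array([0.465 , 0.0169]), np.float64(0.07759258338851052), np.float64(0.001083161342839048))
spot_center 0.67 (array([0.4661, 0.0159]), np.float64(0.07627993090132044), np.float64(0.0016228527768261253))
housing_top 0.87 (array([0.4479, 0.2018]), np.float64(0.061369423667339995), np.float64(0.001234336215296672))
cover_under 0.92 (array([ 0.4507, -0.2195]), np.float64(0.0608863500452131), np.float64(0.0012742543779810794))
dropper_center 0.72 (array([0.5855, 0.2923]), np.float64(0.01907496426401958), np.float64(0.0030446061734083103))
yellow_cup_center 0.71 (array([ 0.5137, -0.4408]), np.float64(0.030534742756189823), np.float64(0.0038889640191259525))
```

Emit:
{"fn": "servo_tool", "kwargs": {
  "plan": [
    [0.035, -0.03, 0, -0.117],
    [0.038, -0.012, 0, -0.117],
    [0.038, -0.012, 0, -0.117],
    [0.03, -0.025, 0, -0.117],
    [0.03, -0.025, 0, -0.117],
    [0.025, -0.03, 0, -0.117],
    [0.02, -0.03, 0, -0.117],
    [0.02, -0.03, 0, -0.117]
  ]
}}

```text
time: 2.07
tool_pos: [0.2197, -0.3639, 0.245]
tool_rot: [0.832, 0.555, 0.0, -0.0]
contact_force: [0.1, -0.5, 0.8]
width: 0.0855
grip_force: 0.0
```

Emit:
{"fn": "servo_tool", "kwargs": {
  "plan": [
    [0.036, 0.009, 0, -0.122],
    [0.035, 0.013, 0, -0.122],
    [0.033, 0.017, 0, -0.122],
    [0.0305, 0.021, 0, -0.121],
    [0.028, 0.0245, 0, 0],
    [0.028, 0.0245, 0, 0],
    [0.028, 0.0245, 0, 0],
    [0.028, 0.0245, 0, 0]
  ]
}}

```text
time: 2.73
tool_pos: [0.397, -0.125, 0.2457]
tool_rot: [0.676, 0.737, 0.0, 0.001]
contact_force: [0.1, 0.1, -0.0]
width: 0.0849
grip_force: 0.0
```

Emit:
{"fn": "servo_tool", "kwargs": {
  "plan": [
    [0.04, 0.008, 0, 0],
    [0.04, 0.008, 0, 0],
    [0.04, 0.008, 0, 0],
    [0.04, 0.008, 0, 0],
    [0.04, 0.008, 0, 0],
    [0.04, 0.008, 0, 0],
    [0.04, 0.008, 0, 0],
    [0.04, 0.008, 0, 0]
  ],
  "hand": 0.06
}}

```text
time: 3.4
tool_pos: [0.4326, 0.1999, 0.2457]
tool_rot: [0.676, 0.737, 0.0, 0.0]
contact_force: [1.5, -0.6, 1.0]
width: 0.06
grip_force: 0.0
```

```bash
python3 - <<'E'
from h import *
np.set_printoptions(precision=4,suppress=True)
fr=grab("wrist","w1")
for l,z in (("housing_top",.05),("dropper_center",.1)):
    for d in manip.trace("wrist",l)[:1]: print(l,d["conf"],d["point"],fit(fr,"wrist",d["pixels"],z))
print("ring",fit(fr,"wrist",ring(fr,"wrist"),0))
for d in manip.spot_in("wrist","thread0"): print(d["conf"],d["point"],at(fr,"wrist",d["point"],.05)[0])
E
```

```text
housing_top 0.63 [338.5, 171.4] (array([0.4493, 0.2072]), np.float64(0.060711549628677454), np.float64(0.001056223924836265))
dropper_center 0.84 [470.8, 97.3] (array([0.5632, 0.3041]), np.float64(0.021268828137196112), np.float64(0.007521969922625892))
ring (array([0.4636, 0.0195]), np.float64(0.07688138695474461), np.float64(0.008743559468185058))
0.8 [336.0, 171.7] [0.4471 0.2075 0.05  ]
0.34 [471.7, 94.9] [0.5902 0.3105 0.05  ]
```

View pics/w1.png

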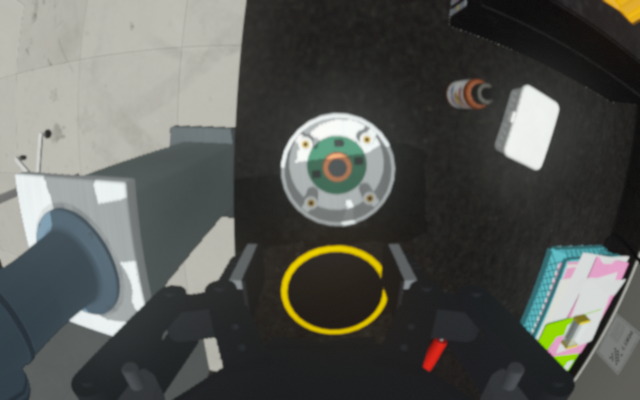

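The wrist view shows the housing at (338,171) and the ring at (335,290), matching the top camera. I'll go down behind the housing.

Emit:
{"fn": "servo_tool", "kwargs": {
  "plan": [
    [0.031, 0.0053, 0.01, 0],
    [0.031, 0.0053, 0.01, 0],
    [0.031, 0.0053, 0.01, 0],
    [0, 0, 0.038, 0],
    [0, 0, 0.038, 0],
    [0, 0, 0.038, 0],
    [0, 0, 0.038, 0],
    [0, 0, 0.03, 0]
  ]
}}

```text
time: 4.27
tool_pos: [0.4401, 0.2895, 0.0308]
tool_rot: [0.677, 0.736, -0.001, -0.0]
contact_force: [-0.2, 0.2, -0.6]
width: 0.0599
grip_force: 0.0
```

Emit:
{"fn": "servo_tool", "kwargs": {
  "plan": [
    [0, 0, 0, 0],
    [-0.01, 0, 0, 0],
    [-0.005, 0, 0, 0],
    [-0.005, 0, 0, 0],
    [-0.005, 0, 0, 0],
    [-0.008, 0, 0, 0],
    [-0.008, 0, 0, 0],
    [-0.008, 0, 0, 0]
  ]
}}

```text
time: 4.93
tool_pos: [0.4469, 0.2435, 0.0359]
tool_rot: [0.677, 0.736, 0.003, 0.001]
contact_force: [-0.1, 5.9, 4.3]
width: 0.0599
grip_force: 3.2
```

```bash
python3 - <<'E'
from h import *
np.set_printoptions(precision=4,suppress=True)
print(manip.get_obs())
fr=grab("wrist","w2")
for d in manip.trace("wrist","housing_top")[:1]: print(d["conf"],d["point"],fit(fr,"wrist",d["pixels"],.05))
fr=grab("top","t2")
for d in manip.trace("top","housing_top")[:1]: print(d["conf"],d["point"],fit(fr,"top",d["pixels"],.05))
fr=grab("scene")
a=fr["pixels"][150:310,180:420]; cv2.imwrite("pics/s2.png",cv2.resize(a,None,fx=3,fy=3,interpolation=2))
E
```

```text
{'time': 4.9333, 'joint_pos': array([0.275 , 0.221 , 2.0245, 0.0024, 0.8903, 0.189 ]), 'dq': array([-0.1902, -0.0793,  0.0963, -0.0009, -0.02  , -0.1896]), 'effort': array([ -1.8234, -31.6918, -22.7615,  -1.0876,   0.2334,   0.1586]), 'tool_pos': array([0.4469, 0.2435, 0.0359]), 'tool_rot': array([0.6766, 0.7363, 0.003 , 0.0007]), 'contact_force': array([-0.0788,  5.9012,  4.2551]), 'wrist_torque': array([0.9336, 0.0802, 0.0023]), 'grip_force': 3.164451301004192, 'width': 0.059880170198652875}
0.77 [323.1, 298.4] (array([0.4482, 0.2345]), np.float64(0.030445359185163043), np.float64(0.004603175094638444))
0.58 [258.8, 229.8] (array([0.452 , 0.1701]), np.float64(0.06062458980675608), np.float64(0.005452259196829963))
```

View pics/s2.png

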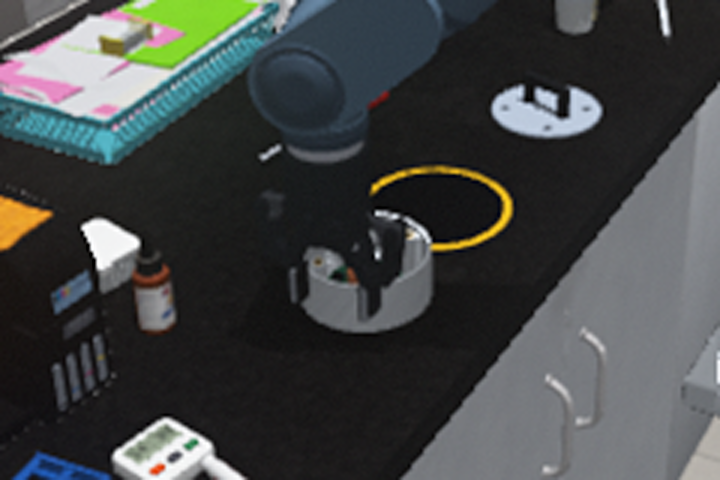

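Emit:
{"fn": "servo_tool", "kwargs": {
  "plan": [
    [-0.01, 0, 0, 0],
    [-0.013, 0, 0, 0],
    [-0.015, 0, 0, 0],
    [-0.015, 0, 0, 0],
    [-0.015, 0, 0, 0],
    [-0.015, 0, 0, 0],
    [-0.012, 0, 0, 0],
    [-0.008, 0, 0, 0]
  ]
}}

```text
time: 5.85
tool_pos: [0.4541, 0.1403, 0.0339]
tool_rot: [0.677, 0.736, 0.001, -0.0]
contact_force: [0.7, 7.3, 4.1]
width: 0.06
grip_force: 3.3
```

```bash
python3 - <<'E'
from h import *
np.set_printoptions(precision=4,suppress=True)
fr=grab("top","t3"); fr=grab("top","t3")
d=manip.trace("top","housing_top")[0]; print(d["conf"],d["point"],fit(fr,"top",d["pixels"],.05))
o=manip.get_obs();print(o["tool_pos"],o["contact_force"],o["tool_rot"])
a=fr["pixels"][150:290,230:400]; a[d["pixels"][150:290,230:400]]//=2
cv2.imwrite("pics/t3c.png",cv2.resize(a,None,fx=4,fy=4,interpolation=2))
E
```

```text
0.68 [295.7, 228.6] (array([0.46  , 0.0693]), np.float64(0.05847515218316737), np.float64(0.010124059186705121))
[0.4536 0.1398 0.0333] [-0.082  -0.22    0.1488] [ 0.6765  0.7364 -0.0003  0.0001]
```

View pics/t3c.png

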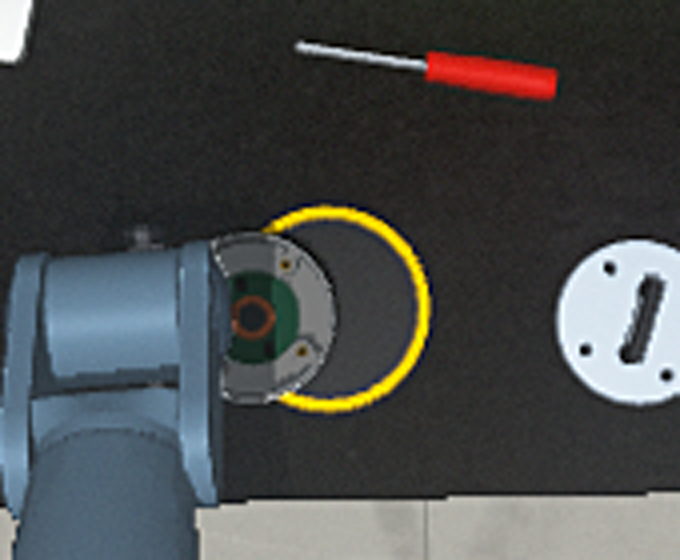

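The top view shows the housing at about (293,229.5), partly in the ring, with its centre near (0.459, 0.070), so 53 mm remain.

Emit:
{"fn": "servo_tool", "kwargs": {
  "plan": [
    [-0.006, 0, 0, 0],
    [-0.009, 0, 0, 0],
    [-0.01, 0, 0, 0],
    [-0.01, 0, 0, 0],
    [-0.008, 0, 0, 0],
    [-0.006, 0, 0, 0],
    [-0.004, 0, 0, 0],
    [0, 0, 0, 0]
  ]
}}

```text
time: 6.67
tool_pos: [0.458, 0.0867, 0.0331]
tool_rot: [0.676, 0.736, -0.0, 0.0]
contact_force: [-0.0, -0.2, 1.7]
width: 0.06
grip_force: 0.2
```

```bash
python3 - <<'E'
from h import *
fr=grab("top"); fr=grab("top")
d=manip.trace("top","housing_top")[0]; print(d["conf"],d["point"],fit(fr,"top",d["pixels"],.05))
o=manip.get_obs();print(o["tool_pos"],o["contact_force"])
a=fr["pixels"][180:270,260:380]
cv2.imwrite("pics/t4c.png",cv2.resize(a,None,fx=6,fy=6,interpolation=2))
E
```

```text
0.72 [313.2, 226.5] (array([0.46416963, 0.01917055]), np.float64(0.05660737970800518), np.float64(0.012074062083120903))
[0.45807551 0.08702973 0.03314838] [-0.40712515 -0.98035291  0.07470591]
```

View pics/t4c.png

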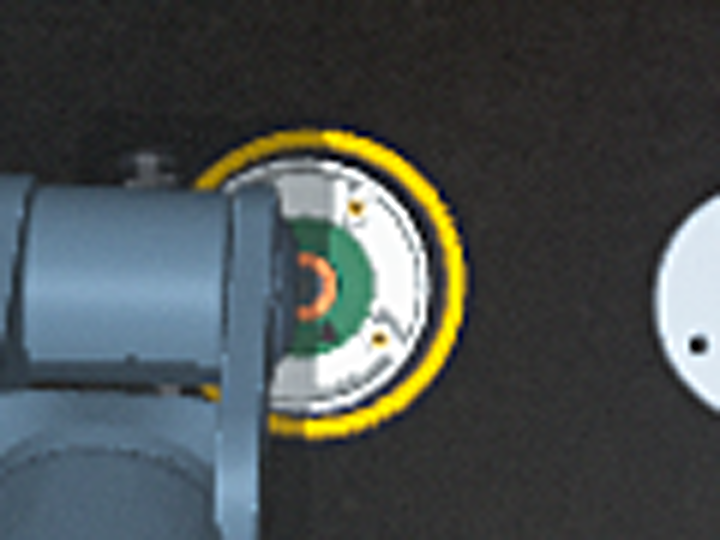

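The top view shows the housing inside the ring, with an even dark gap all round. I'll back off and rise.

Emit:
{"fn": "servo_tool", "kwargs": {
  "plan": [
    [0.03, 0, 0, 0],
    [0.02, 0, 0, 0],
    [0, 0, -0.03, 0],
    [0, 0, -0.04, 0],
    [0, 0, -0.04, -0.12],
    [0, 0, -0.04, -0.12],
    [0, 0, -0.04, -0.12],
    [0, 0, -0.02, -0.12]
  ]
}}

```text
time: 7.48
tool_pos: [0.4558, 0.1373, 0.2489]
tool_rot: [0.479, 0.878, 0.002, 0.004]
contact_force: [0.1, -0.3, 0.4]
width: 0.0602
grip_force: 0.0
```

```bash
python3 - <<'E'
from h import *
np.set_printoptions(precision=4,suppress=True)
o=manip.get_obs();print(o["tool_pos"],o["tool_rot"])
for c in ("top","wrist"):
    fr=grab(c,c+"5")
    print(c,"ring",fit(fr,c,ring(fr,c),0))
    for l,z in (("housing_top",.05),("cover_under",.005),("cover_handle",.042)):
        for d in manip.trace(c,l)[:1]: print(l,d["conf"],d["point"],at(fr,c,d["point"],z)[0],fit(fr,c,d["pixels"],z))
E
```

```text
[0.4558 0.1373 0.2489] [0.4791 0.8778 0.0018 0.0037]
top ring (array([0.4647, 0.0166]), np.float64(0.07694416577054522), np.float64(0.0012661129138413774))
housing_top 0.87 [310.4, 229.8] [0.4543 0.0196 0.05  ] (array([0.4638, 0.02  ]), np.float64(0.05877072370901493), np.float64(0.001291087871354006))
cover_under 0.84 [390.5, 229.7] [ 0.451  -0.2237  0.005 ] (array([ 0.451 , -0.2195]), np.float64(0.06137320242209933), np.float64(0.0014001350709798854))
cover_handle 0.6 [389.7, 230.8] [ 0.4471 -0.2145  0.042 ] (array([ 0.4507, -0.2128]), np.float64(0.05819425338065736), np.float64(0.0012097261914123178))
wrist ring (array([0.4659, 0.0182]), np.float64(0.07727470814360994), np.float64(0.0076287936406732315))
housing_top 0.96 [287.4, 247.2] [0.4639 0.0465 0.05  ] (array([0.4629, 0.0326]), np.float64(0.0641965669021911), np.float64(0.008486089345103483))
cover_under 0.66 [207.9, 356.7] [ 0.4593 -0.2444  0.005 ] (array([ 0.4572, -0.24  ]), np.float64(0.0380574624699161), np.float64(0.010225721032640394))
cover_handle 0.81 [205.4, 353.5] [ 0.4488 -0.1951  0.042 ] (array([ 0.4498, -0.1961]), np.float64(0.03222042521900019), np.float64(0.007061042047303515))
```

Emit:
{"fn": "servo_tool", "kwargs": {
  "plan": [
    [-0.0347, -0.02, 0.006, -0.124],
    [-0.032, -0.024, 0.006, -0.124],
    [-0.0288, -0.0278, 0.006, -0.124],
    [-0.025, -0.0312, 0.006, -0.124],
    [-0.021, -0.034, 0.006, -0.124],
    [-0.0167, -0.0364, 0.006, -0.124],
    [-0.012, -0.038, 0.006, 0],
    [-0.012, -0.038, 0.006, 0]
  ]
}}

```text
time: 8.55
tool_pos: [0.4501, -0.1519, 0.1987]
tool_rot: [0.18, 0.984, 0.0, -0.001]
contact_force: [0.6, -0.1, 0.2]
width: 0.0603
grip_force: 0.0
```

```bash
cat >> h.py <<'E'
def circ(fr,name,c,z,R=.075,n=600):
    """rectified patch of the plane z, centred c, 2R wide: column = +x, row = +y (flip of view)"""
    T=np.array(fr["pose"]); f=200/np.tan(np.radians(fr["fovy"])/2)
    g=np.linspace(-R,R,n); X,Y=np.meshgrid(c[0]+g,c[1]-g)
    P=(np.stack([X,Y,np.full_like(X,z)],-1)-T[:3,3])@T[:3,:3]*[1,-1,-1]
    r=np.hypot(P[...,0],P[...,1]); th=np.arctan2(r,P[...,2]) if name=="wrist" else r/P[...,2]
    k=f*th/r
    return cv2.remap(fr["pixels"],(fr["cx"]+k*P[...,0]).astype(np.float32),(fr["cy"]+k*P[...,1]).astype(np.float32),cv2.INTER_CUBIC)
E
python3 - <<'E'
from h import *
np.set_printoptions(precision=4,suppress=True)
o=manip.get_obs();print(o["tool_pos"],o["tool_rot"])
fr=grab("wrist"); fr=grab("wrist","w6")
for l,z in (("cover_under",.005),("cover_handle",.042)):
    for d in manip.trace("wrist",l)[:1]:
        print(l,d["conf"],d["point"],at(fr,"wrist",d["point"],z)[0],fit(fr,"wrist",d["pixels"],z))
        P=at(fr,"wrist",np.argwhere(d["pixels"])[:,::-1],z)[:,:2]; (cx,cy),wh,a=cv2.minAreaRect(P.astype(np.float32)*1000); print(cx,cy,wh,a)
cv2.imwrite("pics/w6r.png",np.hstack([cv2.resize(fr["pixels"],(400,250)),cv2.resize(circ(fr,"wrist",(.451,-.2195),.005),(250,250)),]))
cv2.imwrite("pics/w6q.png",np.hstack([circ(fr,"wrist",(.451,-.2195),.005,n=400),circ(fr,"wrist",(.451,-.2195),.042,n=400)]))
E
```

```text
[ 0.4501 -0.1519  0.1987] [ 0.1796  0.9837  0.0003 -0.0009]
cover_under 0.88 [273.2, 194.8] [ 0.4476 -0.2147  0.005 ] (array([ 0.4512, -0.2169]), np.float64(0.06112678057327489), np.float64(0.001052336436807834))
451.0678405761719 -217.63519287109375 (122.40762329101562, 122.19267272949219) 69.30658721923828
cover_handle 0.63 [269.0, 196.7] [ 0.4402 -0.2096  0.042 ] (array([ 0.4432, -0.2071]), np.float64(0.054048636359753446), np.float64(0.0009883675991812363))
443.1871337890625 -207.61172485351562 (108.8456039428711, 108.32926940917969) 84.68053436279297
```

View pics/w6q.png

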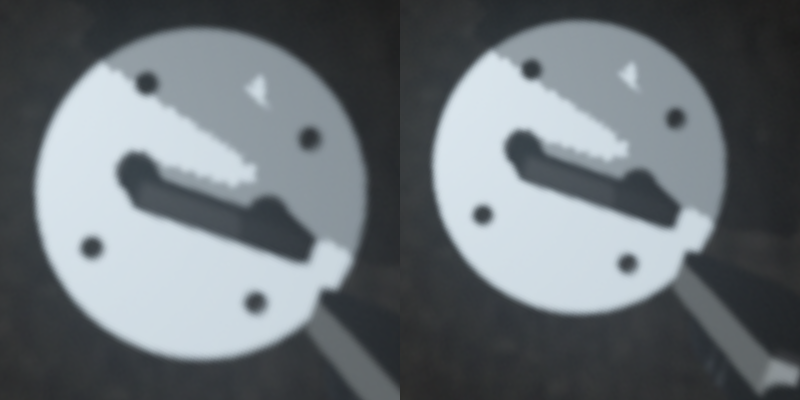

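The rectified view shows the holes square with the cover at about -18.5° and its centre near (0.451, -0.217). The bar sits at the same angle.

Emit:
{"fn": "servo_tool", "kwargs": {
  "plan": [
    [-0.0081, -0.0205, 0, 0],
    [-0.0081, -0.0205, 0, 0],
    [-0.0081, -0.0205, 0, 0],
    [0, 0, 0, -0.043],
    [0, 0, 0.025, 0],
    [0, 0, 0.025, 0],
    [0, 0, 0.025, 0],
    [0, 0, 0.0, 0]
  ]
}}

```text
time: 9.42
tool_pos: [0.4493, -0.2128, 0.1198]
tool_rot: [0.157, 0.988, 0.003, -0.005]
contact_force: [-0.6, 0.5, -0.5]
width: 0.06
grip_force: 0.0
```

```bash
python3 - <<'E'
from h import *
np.set_printoptions(precision=4,suppress=True)
fr=grab("wrist","w7"); fr=grab("wrist","w7")
o=manip.get_obs();print(o["tool_pos"],o["tool_rot"],np.degrees(2*np.arctan2(o["tool_rot"][1],o["tool_rot"][0])))
for d in manip.trace("wrist","cover_under")[:1]: print(d["conf"],fit(fr,"wrist",d["pixels"],.005))
cv2.imwrite("pics/w7q.png",np.hstack([circ(fr,"wrist",(.451,-.2175),.005,n=400),circ(fr,"wrist",(.451,-.2175),.042,n=400)]))
E
```

```text
[ 0.4519 -0.2151  0.1246] [ 0.1576  0.9875  0.0006 -0.001 ] 161.8699960617006
0.91 (array([ 0.4513, -0.2173]), np.float64(0.061494585588065497), np.float64(0.0009953356318752188))
```

View pics/w7q.png

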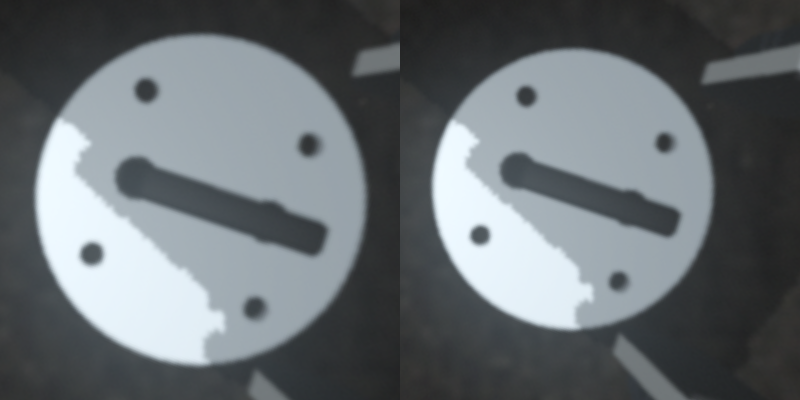

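Emit:
{"fn": "servo_tool", "kwargs": {
  "plan": [
    [0, -0.002, 0.02, 0],
    [0, 0, 0.025, 0],
    [0, 0, 0.02, 0],
    [0, 0, 0.015, 0],
    [0, 0, 0.009, 0],
    [0, 0, 0.005, 0],
    [0, 0, 0, 0],
    [0, 0, 0, 0]
  ]
}}

```text
time: 10.23
tool_pos: [0.4524, -0.219, 0.0323]
tool_rot: [0.158, 0.987, -0.001, 0.001]
contact_force: [-0.4, 0.7, 0.2]
width: 0.0598
grip_force: 0.0
```

Emit:
{"fn": "servo_tool", "kwargs": {
  "plan": [
    [0, 0, 0, 0],
    [0, 0, 0, 0],
    [0, 0, 0, 0],
    [0, 0, 0, 0],
    [0, 0, 0, 0],
    [0, 0, 0, 0],
    [0, 0, 0, 0],
    [0, 0, 0, 0]
  ],
  "hand": 0.0,
  "squeeze": 60
}}

```text
time: 10.9
tool_pos: [0.4519, -0.2188, 0.0318]
tool_rot: [0.158, 0.987, -0.0, 0.0]
contact_force: [-1.0, 1.7, 6.0]
width: 0.0108
grip_force: 59.4
```

Emit:
{"fn": "servo_tool", "kwargs": {
  "plan": [
    [0, 0, -0.005, 0],
    [0, 0, -0.01, 0],
    [0, 0, -0.018, 0],
    [0, 0, -0.022, 0],
    [0, 0, -0.022, 0],
    [0, 0, -0.022, 0],
    [0, 0, -0.015, 0],
    [0, 0, -0.006, 0]
  ]
}}

```text
time: 11.57
tool_pos: [0.4524, -0.2192, 0.1541]
tool_rot: [0.158, 0.987, -0.001, 0.002]
contact_force: [-0.5, -0.3, -1.4]
width: 0.0109
grip_force: 58.7
```

```bash
python3 - <<'E'
from h import *
np.set_printoptions(precision=4,suppress=True)
o=manip.get_obs();print(o["tool_pos"],o["tool_rot"],o["contact_force"],o["width"])
fr=grab("top","t8")
d=manip.trace("top","housing_top")[0]; h=fit(fr,"top",d["pixels"],.05);print(h,"ring",fit(fr,"top",ring(fr,"top"),0))
p=circ(fr,"top",h[0],.05,n=400)
# threads: score of brass around a square of side angle a, with centre search
hsv=cv2.cvtColor(p,cv2.COLOR_BGR2HSV); m=cv2.inRange(hsv,(8,70,60),(30,255,255))
n,l,st,c=cv2.connectedComponentsWithStats(m)
w=(c-199.5)*[1,-1]*.15/399*1000
for i in range(1,n): print(st[i,4],w[i],np.hypot(*w[i]),np.degrees(np.arctan2(w[i,1],w[i,0])))
fw=grab("wrist","w8"); q=circ(fw,"wrist",o["tool_pos"][:2],o["tool_pos"][2]-.0268,n=400)
cv2.imwrite("pics/j8.png",np.hstack([p,q]))
E
```

```text
[ 0.4524 -0.2192  0.1541] [ 0.1583  0.9874 -0.0011  0.002 ] [-0.5282 -0.3058 -1.4309] 0.010870268758092775
(array([0.4639, 0.0193]), np.float64(0.06064374265150215), np.float64(0.001329792823276367)) ring (array([0.4648, 0.0172]), np.float64(0.07701293860316354), np.float64(0.001361948237401503))
33967 [ 0.47   -1.5996] 1.6672107382637247 -73.62709494884108
323 [25.5994 39.1914] 46.811308116354446 56.84788016316865
372 [-38.7713  28.531 ] 48.13765434692946 143.65142672910756
4200 [-2.3749  1.3749] 2.7441288334030003 149.93243869357755
339 [ 35.7858 -25.0787] 43.69859863859528 -35.02281243421568
311 [-28.9008 -35.6895] 45.923835926382466 -129.00003669905976
```

View pics/j8.png

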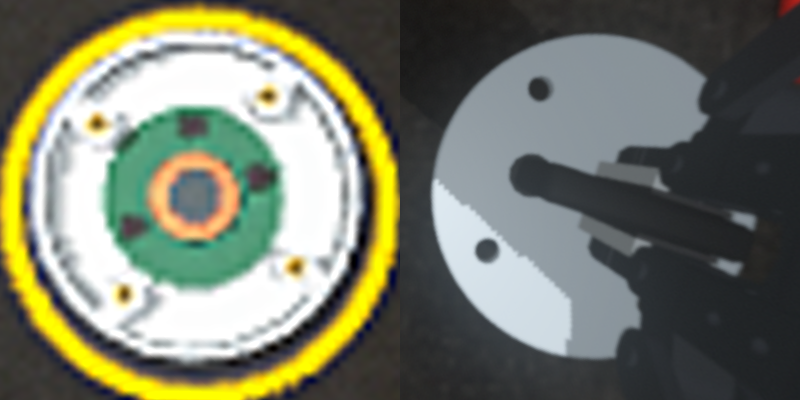

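The view shows the cover held level and square to the jaws. The housing's four brass holes give centre (0.4623, 0.021) and angle 54.1°. I'll move beside the housing to see holes and threads in one wrist frame.

Emit:
{"fn": "servo_tool", "kwargs": {
  "plan": [
    [-0.0058, 0.0335, 0, -0.06],
    [-0.0078, 0.0331, 0, -0.06],
    [-0.0098, 0.0326, 0, -0.06],
    [-0.0117, 0.0319, 0, -0.06],
    [-0.0136, 0.0312, 0, -0.06],
    [-0.0155, 0.0303, 0, -0.06],
    [-0.0172, 0.0293, 0, -0.06],
    [-0.0189, 0.0282, 0, -0.06]
  ]
}}

```text
time: 12.38
tool_pos: [0.5786, 0.0234, 0.1488]
tool_rot: [-0.082, 0.997, 0.0, -0.002]
contact_force: [1.0, -0.2, -2.8]
width: 0.0105
grip_force: 58.9
```

Emit:
{"fn": "servo_tool", "kwargs": {
  "plan": [
    [0, 0, 0, 0],
    [0, 0, 0, 0],
    [0, 0, 0, 0],
    [0, 0, 0, 0],
    [0, 0, 0, 0],
    [0, 0, 0, 0],
    [0, 0, 0, 0],
    [0, 0, 0, 0]
  ]
}}

```text
time: 13.05
tool_pos: [0.5793, 0.0211, 0.1512]
tool_rot: [-0.08, 0.997, -0.0, 0.0]
contact_force: [0.4, -0.1, -1.9]
width: 0.0106
grip_force: 59.1
```

```bash
cat >> h.py <<'E'
def blobs(p,lo,hi,n=400,R=75,amin=30):
    m=cv2.inRange(cv2.cvtColor(p,cv2.COLOR_BGR2HSV),lo,hi); k,l,st,c=cv2.connectedComponentsWithStats(m)
    w=(c-(n-1)/2)*[1,-1]*2*R/(n-1)
    return [(int(st[i,4]),np.round(w[i],1)) for i in range(1,k) if amin<st[i,4]<2500]
E
python3 - <<'E'
from h import *
np.set_printoptions(precision=4,suppress=True)
o=manip.get_obs();t=o["tool_pos"];print(t,o["tool_rot"],np.degrees(2*np.arctan2(o["tool_rot"][1],o["tool_rot"][0])))
fw=grab("wrist","w9")
p=circ(fw,"wrist",(.463,.02),.05,n=400); q=circ(fw,"wrist",t[:2],t[2]-.0268,n=400)
for b in blobs(p,(8,70,60),(30,255,255)): print("brass",b)
for b in blobs(q,(0,0,0),(180,255,75)): print("dark",b)
for d in manip.trace("wrist","housing_top")[:1]: print(d["conf"],fit(fw,"wrist",d["pixels"],.05))
print("ring w",fit(fw,"wrist",ring(fw,"wrist"),0))
cv2.imwrite("pics/j9.png",np.hstack([cv2.resize(np.vstack([p,q]),(300,600)),fw["pixels"][:,70:570][:, :][:400].repeat(1,0) if 0 else cv2.copyMakeBorder(cv2.resize(fw["pixels"],(500,312)),0,288,0,0,0)]))
E
```

```text
[0.5793 0.0211 0.1512] [-0.0804  0.9968 -0.      0.0001] 189.2248774164473
brass (1928, array([49.4, 44.3]))
brass (293, array([28.1, 40.1]))
brass (308, array([-35.9,  29.9]))
brass (281, array([ 38.2, -23.9]))
brass (260, array([-25.8, -33.8]))
dark (251, array([-38.4,  26.5]))
dark (272, array([-28.1, -36.8]))
0.82 (array([0.4643, 0.023 ]), np.float64(0.06080417787452284), np.float64(0.004212566479706782))
ring w (array([0.4671, 0.0068]), np.float64(0.0672434263331966), np.float64(0.006730545271943424))
```

View pics/j9.png

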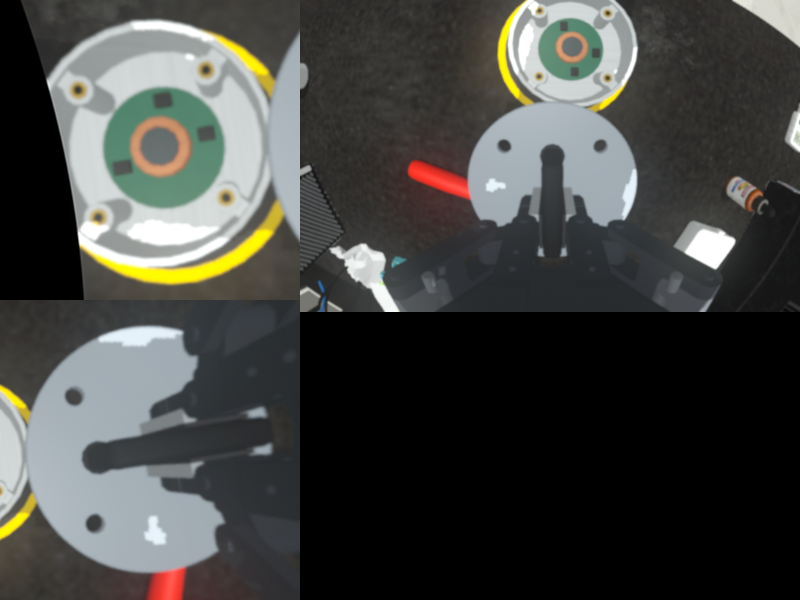

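Emit:
{"fn": "servo_tool", "kwargs": {
  "plan": [
    [0.012, 0.002, 0, 0],
    [0.02, 0.0034, 0, 0],
    [0.024, 0.0041, 0, 0],
    [0.024, 0.0041, 0, 0],
    [0.018, 0.003, 0, 0],
    [0.01, 0.0017, 0, 0],
    [0.0051, 0.0009, 0, 0],
    [0, 0, 0.01, 0]
  ]
}}

```text
time: 13.82
tool_pos: [0.4656, 0.0221, 0.1428]
tool_rot: [-0.081, 0.997, -0.001, 0.002]
contact_force: [0.7, -0.1, -1.6]
width: 0.0107
grip_force: 59.2
```

Emit:
{"fn": "servo_tool", "kwargs": {
  "plan": [
    [0, 0, 0.01, 0],
    [0, 0, 0.01, 0],
    [0, 0, 0.01, 0],
    [0, 0, 0.008, 0],
    [0, 0, 0, 0],
    [0, 0, 0, 0],
    [0, 0, 0, 0],
    [0, 0, 0, 0]
  ]
}}

```text
time: 14.48
tool_pos: [0.4652, 0.0222, 0.1036]
tool_rot: [-0.081, 0.997, -0.0, 0.001]
contact_force: [-0.0, -0.8, -2.8]
width: 0.0108
grip_force: 59.0
```

```bash
python3 - <<'E'
from h import *
np.set_printoptions(precision=4,suppress=True)
o=manip.get_obs();t=o["tool_pos"];print(t,o["tool_rot"],o["contact_force"],np.degrees(2*np.arctan2(o["tool_rot"][1],o["tool_rot"][0])))
for c in ("wrist","top","scene"):
    f=grab(c,"a_"+c); print(c)
    q=circ(f,c,t[:2],t[2]-.0268,n=400); cv2.imwrite("pics/q_"+c+".png",q)
    for b in blobs(q,(0,0,0),(180,255,75)): print("dark",b)
    for b in blobs(q,(8,70,40),(30,255,255),amin=4): print("brass",b)
    p=circ(f,c,t[:2],.05,n=400)
    for b in blobs(p,(8,70,40),(30,255,255),amin=4): print("brass@.05",b)
    for l,z in (("cover_under",t[2]-.0268),("housing_top",.05)):
        for d in manip.trace(c,l)[:1]: print(l,d["conf"],d["pixels"].sum(),fit(f,c,d["pixels"],z))
E
```

```text
[0.4652 0.0222 0.1036] [-0.0809  0.9967 -0.0002  0.0006] [-0.0198 -0.8289 -2.8166] 189.27763592083232
wrist
dark (1008, array([-63.2, -15.9]))
brass (12, array([-74.5, -49.8]))
brass (14, array([-39.9, -59.5]))
brass (5, array([-70.1, -62.1]))
brass (7, array([-41.4, -65.3]))
brass (11, array([-44. , -67.3]))
brass (35, array([-54.8, -70.9]))
brass@.05 (12, array([-74.8, -56.2]))
brass@.05 (7, array([-73.3, -62.4]))
brass@.05 (12, array([-35.2, -65.8]))
brass@.05 (5, array([-66.1, -66.1]))
brass@.05 (5, array([-38.6, -66.9]))
brass@.05 (9, array([-33.6, -67.4]))
brass@.05 (6, array([-34.7, -68.3]))
brass@.05 (5, array([-69.4, -70.9]))
brass@.05 (10, array([-36. , -74.6]))
cover_under 0.65 26918 (array([0.4595, 0.0214]), np.float64(0.05800330312603058), np.float64(0.018704885054503025))
housing_top 0.81 1047 (array([0.446 , 0.0211]), np.float64(0.04556329786780458), np.float64(0.0023721316375112864))
top
dark (607, array([68.7, 72.2]))
dark (78, array([-39.3,  24.7]))
dark (1019, array([ 58.1, -19.2]))
dark (903, array([-61.8, -24.2]))
dark (106, array([-71.8, -32.6]))
dark (120, arra
[... 314 characters left out ...]
er_under 0.47 136 (array([0.4348, 0.0279]), np.float64(0.032505627171626646), np.float64(0.008805701951596797))
scene
dark (1930, array([-41.5,  68. ]))
dark (150, array([-61.,  65.]))
brass (520, array([-51.7,  66.4]))
brass (180, array([-31.3,  73.2]))
brass (48, array([ 0.9, 74.3]))
brass (193, array([-63.1,  67.9]))
brass@.05 (979, array([31.4, 67.9]))
brass@.05 (254, array([23.1, 38.9]))
brass@.05 (208, array([-42.8,  29.4]))
brass@.05 (319, array([-73.2,   1.5]))
cover_under 0.91 576 (array([0.4604, 0.0278]), np.float64(0.05732138197884055), np.float64(0.004770377484153647))
housing_top 0.8 886 (array([0.4287, 0.0834]), np.float64(0.06581781957972888), np.float64(0.012260655621274735))
```

```bash
python3 - <<'E'
from h import *
np.set_printoptions(linewidth=200)
t=np.array([.4652,.0222,.1036]); print(t)
f=grab("wrist")
T=np.array(f["pose"]); print(T[:3,3].round(4))
for a in (144.2,234.2):
    c=t[:2]+[-.0012,0]+.046*np.array([np.cos(np.radians(a)),np.sin(np.radians(a))])
    p=circ(f,"wrist",c,t[2]-.0268,R=.009,n=19)
    print(a,c.round(4)); print(p.mean(2).astype(int)); print("R-B"); print(p[...,2].astype(int)-p[...,0])
E
```

```text
[0.4652 0.0222 0.1036]
[0.3918 0.0107 0.2314]
144.2 [0.4267 0.0491]
[[167 167 168 167 167 167 167 167 167 167 167 167 168 167 168 168 168 168 167]
 [168 167 167 167 167 167 168 168 167 167 167 167 167 167 168 168 168 168 168]
 [168 168 168 167 168 168 168 167 168 168 167 167 168 167 168 168 168 168 168]
 [168 168 168 168 168 167 167 167 167 167 166 167 168 168 167 168 167 168 168]
 [168 168 168 168 168 168 166 160 152 148 148 157 164 167 168 168 168 168 167]
 [168 168 168 168 168 166 160 154 157 149 139 138 149 162 167 168 168 168 168]
 [168 168 168 168 170 175 184 195 196 191 180 158 136 149 165 167 168 168 167]
 [169 168 168 168 176 194 201 204 204 203 200 189 158 137 157 167 168 168 168]
 [169 169 169 169 182 199 201 204 204 202 202 201 184 145 150 167 168 168 168]
 [169 169 169 170 182 196 199 201 203 203 202 202 195 157 148 166 168 168 168]
 [169 169 169 170 175 183 192 198 200 202 202 202 197 165 153 167 168 168 168]
 [169 169 169 169 168 159 169 191 197 200 202 202 197 165 161 168 168 168 168]
 [169 169 169 169 168 164 154 174 196 199 202 201 192 166 167 168 168 168 168]
 [170
[... 4307 characters left out ...]
15 -14 -11  -5  -5  -5  -5  -5  -6  -6  -7 -11 -14 -16 -16 -16 -16]
 [-14 -14 -14 -15 -13  -7  -5  -5  -5  -5  -6  -7  -9 -13 -15 -16 -17 -16 -16]
 [-14 -14 -15 -15 -13 -11  -7  -5  -6  -6  -7  -9 -11 -14 -16 -17 -16 -16 -16]
 [-14 -14 -15 -14 -14 -15 -13 -10  -9  -8 -11 -13 -14 -15 -15 -16 -16 -15 -15]
 [-15 -14 -14 -14 -15 -14 -14 -15 -13 -15 -15 -16 -16 -15 -16 -16 -17 -15 -15]
 [-14 -14 -15 -14 -14 -14 -15 -15 -15 -14 -15 -15 -15 -15 -15 -17 -16 -16 -15]
 [-14 -14 -15 -15 -14 -14 -15 -15 -15 -14 -15 -15 -15 -15 -16 -15 -16 -16 -15]
 [-14 -14 -14 -14 -14 -14 -15 -15 -14 -14 -15 -16 -15 -15 -15 -15 -17 -15 -16]
 [-14 -14 -15 -14 -15 -15 -14 -15 -14 -14 -16 -15 -15 -15 -15 -16 -16 -15 -15]]
```

```bash
cat > m.py <<'E'
from h import *
from scipy.optimize import minimize
def rb(p): return p[...,2].astype(float)-p[...,0]
def check(f,t,z9=None):
    o=np.array(f["pose"])[:3,3]; zc=t[2]-.0268; k=(o[2]-zc)/(o[2]-.05)
    g=np.linspace(-.008,.008,81); X,Y=np.meshgrid(g,-g); obs=[];cs=[]
    for a in (144.2,234.2):
        u=np.array([np.cos(np.radians(a)),np.sin(np.radians(a))]); c=t[:2]+[-.0012,0]+.046*u
        p=circ(f,"wrist",c,zc,R=.008,n=81); r=rb(p); gm=p.mean(2)
        bg=np.median(gm[[0,-1]]); m=(abs(gm-bg)>12)|(r>-10)|(r<-25)
        (hx,hy),hr=cv2.minEnclosingCircle(np.argwhere(cv2.morphologyEx(m.astype(np.uint8),cv2.MORPH_OPEN,np.ones((5,5))))[:,::-1].astype(np.float32))
        h=np.array([g[0]+hx*.0002,-(g[0]+hy*.0002)]); b=r>8
        print(a,"hole off mm",h*1000,"r",hr*.2,"brass px",b.sum())
        obs.append((b,np.hypot(X-h[0],Y-h[1])<.0048,c,u)); 
    return obs,o,k,X,Y,zc
def solve(obs,o,k,X,Y,R):
    def cost(s):
        e=0
        for b,v,c,u in obs:
            q=o[:2]+(s*1e-3+np.array([.4632,.022])+.046*u-o[:2])*k-c
            d=np.hypot(X-q[0],Y-q[1]); pr=1/(1+np.exp((d-R*k)/.0003)); e+=((pr-b)**2*v).sum()
        return e
    return min((minimize(cost,(i,j),method="Nelder-Mead") for i in (-2,0,2) for j in (-2,0,2)),key=lambda r:r.fun)
E
python3 - <<'E'
from m import *
np.set_printoptions(precision=2,suppress=True,linewidth=200)
t=np.array([.4652,.0222,.1036])
# insert outer radius, from the top-frame-free wrist view w9 (pixels saved; same intrinsics, pose of camera carried with the tool)
f=grab("wrist"); T=np.array(f["pose"]); g=dict(f); T9=T.copy(); T9[:3,3]+=np.array([.5793,.0211,.1512])-t; g["pose"]=T9; g["pixels"]=cv2.imread("pics/w9.png")
for a in (54,144,234,324):
    c=np.array([.46415,.0231])+.046*np.array([np.cos(np.radians(a)),np.sin(np.radians(a))])
    r=rb(circ(g,"wrist",c,.05,R=.007,n=141)); b=(r>8).astype(np.uint8); n,l,st,ce=cv2.connectedComponentsWithStats(b); i=1+np.argmax(st[1:,4])
    print(a,"brass bbox mm",st[i,2:4]*.1,"centre",(st[i,:2]+st[i,2:4]/2-70.5)*.1*[1,-1])
S=check(f,t)
for R in (.0035,.004,.0045):
    s=solve(*S[:5],R); print(R,s.x,s.fun)
E
```

```text
54 brass bbox mm [ 9.9 10. ] centre [-0.7  -0.25]
144 brass bbox mm [ 9.8 10. ] centre [-0.35 -0.25]
234 brass bbox mm [10.   9.5] centre [-0.45  0.4 ]
324 brass bbox mm [10.1 10. ] centre [-0.7   0.05]
144.2 hole off mm [-0.09 -0.07] r 5.422267150878906 brass px 172
234.2 hole off mm [-0.2   0.45] r 5.522134017944336 brass px 5
0.0035 [1.46 2.28] 24.626980885984462
0.004 [0.91 2.05] 28.397694131333754
0.0045 [0.32 1.88] 33.66953094739075
```

Emit:
{"fn": "servo_tool", "kwargs": {
  "plan": [
    [0, 0.0012, 0.003, 0],
    [0, 0, 0.003, 0],
    [0, 0, 0.003, 0],
    [0, 0, 0.0025, 0],
    [0, 0, 0, 0],
    [0, 0, 0, 0],
    [0, 0, 0, 0],
    [0, 0, 0, 0]
  ]
}}

```text
time: 15.7
tool_pos: [0.4646, 0.0234, 0.0918]
tool_rot: [-0.081, 0.997, -0.0, 0.0]
contact_force: [0.6, 0.8, -2.9]
width: 0.0108
grip_force: 59.1
```

```bash
python3 - <<'E'
from m import *
np.set_printoptions(precision=4,suppress=True,linewidth=200)
o=manip.get_obs();t=o["tool_pos"];print(t,o["tool_rot"],o["contact_force"],o["wrist_torque"])
f=grab("wrist","w11")
S=check(f,t)
for R in (.004,.0045,.0049):
    s=solve(*S[:5],R); print(R,s.x,s.fun)
for b,v,c,u in S[0]: print(c); print((b*1+v*1)[6:-6:5,6:-6:5])
# top view: hole at 144 deg
ft=grab("top","t11")
c=t[:2]+[-.0013,0]+.046*np.array([-.811,.585])
p=circ(ft,"top",c,t[2]-.0268,R=.012,n=17); print(c); print(p.mean(2).astype(int)); print(rb(p).astype(int))
E
```

```text
[0.4646 0.0234 0.0918] [-0.0809  0.9967 -0.      0.0002] [ 0.6111  0.7846 -2.9006] [-0.0084 -0.0364 -0.0053]
144.2 hole off mm [ 0.5456 -0.0014] r 5.4380943298339846 brass px 527
234.2 hole off mm [0.5377 0.3811] r 5.567012023925781 brass px 581
0.004 [1.388  1.4283] 263.4310575906659
0.0045 [0.8617 1.3054] 227.68966098000823
0.0049 [0.3982 1.2149] 232.20697130266524
[0.4261 0.0503]
[[0 0 0 0 0 0 0 0 0 0 0 0 0 0]
 [0 0 0 0 0 0 0 0 0 0 0 0 0 0]
 [0 0 0 0 0 0 0 0 0 0 0 0 0 0]
 [0 0 0 0 0 1 1 1 1 1 1 0 0 0]
 [0 0 0 0 1 1 1 1 1 1 1 1 0 0]
 [0 0 0 1 1 1 1 1 1 1 1 1 0 0]
 [0 0 0 1 1 1 1 1 1 1 1 1 1 0]
 [0 0 0 2 2 2 2 1 1 1 1 1 1 0]
 [0 0 0 2 2 2 2 2 1 1 1 1 0 0]
 [0 0 0 0 2 2 2 2 2 1 1 1 0 0]
 [0 0 0 0 1 1 2 2 2 1 1 0 0 0]
 [0 0 0 0 0 0 2 2 2 1 0 0 0 0]
 [0 0 0 0 0 0 0 0 0 0 0 0 0 0]
 [0 0 0 0 0 0 0 0 0 0 0 0 0 0]]
[ 0.4365 -0.0139]
[[0 0 0 0 0 0 0 0 0 0 0 0 0 0]
 [0 0 0 0 0 0 0 0 0 0 0 0 0 0]
 [0 0 0 0 0 1 2 1 1 1 0 0 0 0]
 [0 0 0 0 1 2 2 2 1 1 1 0 0 0]
 [0 0 0 0 1 2 2 2 1 1 1 1 0 0]
 [0 0 0 1 2 2 2 2 1 1 1 1 0 0]
 [0 0 0 1 2 2 2 2 1 1 1 1 1 0]
 [0 0 0 2 2 2 2 1 1 1 1 1 1 0]
 [0 0 0 2 2 2
[... 1905 characters left out ...]
-25 -25 -18  -7  10  23  17  -9 -30 -42 -49 -46 -47 -49 -49]
 [-26 -25 -24 -23  -8  13  45  65  50   7 -30 -43 -50 -46 -48 -50 -49]
 [-24 -26 -24 -21   6  46  65  57  29  -2 -33 -45 -50 -46 -48 -51 -50]
 [-24 -27 -24 -20  12  61  62  20 -13 -24 -38 -45 -47 -45 -46 -50 -51]
 [-23 -25 -23 -22   5  39  47  17 -12 -30 -43 -45 -47 -46 -47 -50 -51]
 [-23 -24 -23 -24 -13   5  20  25   4 -27 -45 -45 -46 -46 -48 -51 -52]
 [-24 -23 -23 -25 -23 -16  -4   6  -7 -34 -46 -44 -47 -48 -49 -51 -51]
 [-25 -23 -23 -25 -26 -25 -20 -18 -26 -39 -46 -45 -46 -47 -49 -51 -51]
 [-22 -22 -23 -24 -24 -25 -24 -23 -31 -40 -43 -42 -44 -47 -50 -51 -52]
 [-21 -22 -23 -22 -21 -20 -20 -22 -30 -40 -43 -40 -43 -47 -49 -51 -52]]
```

```bash
python3 - <<'E'
from h import *
np.set_printoptions(precision=1,suppress=True,linewidth=200)
t=manip.get_obs()["tool_pos"]; C=np.array([.4623,.021])
for c in ("top","scene"):
    f=grab(c)
    q=circ(f,c,C,.065,R=.085,n=681); g=cv2.cvtColor(q,cv2.COLOR_BGR2GRAY)
    pol=cv2.warpPolar(g,(320,72),(340,340),320,cv2.WARP_POLAR_LINEAR).astype(float)  # row: 5 deg clockwise in picture = -angle
    P=[]
    for i in range(72):
        r=pol[i]; d=r[216:284]-r[224:292]; j=d.argmax(); a=-np.radians(5*i)
        if d[j]>25: P.append((round(-5*i)%360,(220+j)/4,d[j]))
    P=np.array(P); print(c); print(P[:,0].astype(int)); print(P[:,1])
    a=np.radians(P[:,0]); ok=abs(P[:,1]-62)<4
    A=np.c_[np.cos(a),np.sin(a)][ok]; print("centre offset from threads mm",np.linalg.lstsq(A,P[ok,1]-62,rcond=None)[0],ok.sum())
E
```

```text
top
[350 345 340 330 310 280 275 265 260 250 245 240 220 215 210 205 200 195 190 185 150 135 130 125 120 115 105 100  95  90  85  80  75  70  65  60  55  50  45  20  10]
[62.8 63.8 62.5 63.8 62.5 70.  68.8 65.8 66.5 66.5 69.2 70.  56.  60.  61.  61.5 61.2 60.8 60.  59.8 60.  70.  71.  70.  69.5 69.5 65.8 64.5 62.8 62.2 61.2 61.8 60.5 62.  63.8 64.2 67.  68.5 71.8
 71.8 71.8]
centre offset from threads mm [1.3 0.2] 24
scene
[  0 355 245 240 235 230 225 220 215 210 205 200 195 190 185 180 175 105 100  95  90  85  80  65  60  55  50  45  40  35  30  25  20  15  10   5]
[60.5 61.5 58.5 59.  59.  59.2 58.2 59.2 61.2 60.8 61.2 61.2 61.2 63.5 65.2 68.8 71.5 68.2 67.  65.8 67.8 66.  66.  63.8 71.8 68.8 65.8 64.  63.  63.  62.8 62.8 62.8 61.2 62.  61.5]
centre offset from threads mm [-1.2  4.2] 27
```

```bash
python3 -c "
from bench import manip
o=manip.get_obs();print(o['time'],o['tool_pos'],o['width'],o['grip_force'],abs(o['dq']).max());print(manip.finish_job())"
```

```text
15.9 [0.46453898 0.02344951 0.09173416] 0.01080814509559408 59.10999298095703 0.0014405918618967254
the job is handed in; nothing more can be done
None
```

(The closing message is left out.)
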